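Set out the potting bench: tote on tray, pot and dome on saucer, widger between

TASK

Set out the potting bench: stack the green tote on the black tray so that it drops right home inside the four orange corner guides, stand the terracotta pot upright in the middle of the chipped saucer and then cover it with the clear dome, centred and sitting flat on the saucer's floor. Lay the widger flat on the bench halfway between the saucer and the black tray, centred in the gap and pointing away from the robot, in line with the tray's short sides. Leave the sprayer, the stacked buckets and the blue pot where they are.

Things in the scene. Friction and masses are not known exactly. Their poses are not given: they have to be found in the camera images.
- green_tote: Loose green open seed tote (200 g), dark plugs inside: 96 mm in its x, 136 in y, walls 40 high. A green central handle plate, 12 mm thick in x, 70 long in y, stands up to 87 mm; grip it across its thickness above the walls. Origin: centre of the underside. Half a turn makes no difference.
- black_tray: Black open tray, fixed: 100 mm in its x, 140 in y, rim 40 high, walls 6. Four orange L-shaped corner guides rise to 56 mm: upright below, leaving the tote 2 mm play per side (opening 100 x 140), tips flared 4 mm outward. The tote rests on the rim, its origin then 40 mm above this one. Long sides run left-right, x points away from the robot (within 0.15 rad). Origin: centre of underside.
- clay_pot: Loose small terracotta pot, empty, 90 g: 56 mm high, rim band 56 mm across over its top 19 mm (upright sides), tapering to 38 mm at the foot, wall 4 mm. Origin: centre of the underside.
- saucer: Round chipped terracotta saucer, fixed: 148 mm across, rim 18 mm high, 132 mm across inside, flat floor 6 mm above the bench (one piece of rim broken low, pale). Origin: centre of the underside, 285 to 315 mm from the black tray's centre, beyond one of the tray's short sides (left or right).
- dome: Loose clear acrylic dome (100 g), hollow, open below, thin white band round its foot: 100 mm across the foot, wall 3 mm, 90 mm high, 86 inside; on top a white round knob 24 mm across, from 90 to 116 mm height, to lift it by. Origin: centre of the open foot, at its lower edge. It fits over the pot inside the saucer.
- widger: Loose widger lying flat, 60 g, 182 mm long in its x: wooden handle 18 mm wide, 14 thick from x = -90 to +2 mm, steel blade 13 mm wide, 3 thick on to x = +92. Origin: underside, middle of the length; it balances on the handle, so grip the handle about x = -20 mm. Either end may point away from the robot.
- sprayer: Bystander: yellow pump sprayer, 104 mm across, 200 mm high, with a red press button. Loose; leave it alone. Origin: centre of the underside.
- buckets: Bystander: two small aluminium buckets stacked one in the other, 98 mm across, 106 mm high. Loose; leave them alone. Origin: centre of the underside.
- blue_pot: Bystander: blue glazed pot of the same size and shape as the terracotta one (56 mm high, 56 mm across). Loose; leave it alone. Origin: centre of the underside.
Things that resemble listed ones, but are neither listed nor needed, are in the scene too. Leave any pink look-alike of the dome alone. What is shaped like the clay_pot but purple is not meant.

How it is judged:
By the outcome, as a careful person would: the job done as asked, in the order asked, and still so for the second after the job is handed in, with the robot touching nothing.
It also fails if it takes over 99 s, if anything falls off the work surface, if the arm or the gripper's body presses on something with over 40 N, if the wrist force passes 120 N, or if a joint passes its speed limit or range.

ROBOT

A 6-joint arm with a two-finger parallel gripper is mounted at the origin on the work surface. World frame = base frame: x ahead of the robot, y to its left, z up, the work surface at z = 0. Lengths are in mm, angles in rad, forces in N, time in s.
With the tool pointing down it reaches from about 275 to 750 mm from the base axis. Payload 10.2 kg.
Tool frame: the origin (TCP) lies between the finger pads; the fingertips stand 14 mm ahead of it and the grasp point (between the pads) lies 5 mm behind it (tip_reach is the distance from the TCP to the fingertips, in mm); z points along the fingers, y is the line along which they close (so a half turn about z gives the same grasp; the last joint's range is limited). The gripper opens to 85 mm and grips with 20 to 120 N. Pads are 22 mm wide; open, the fingers measure 114 mm over their backs; the gripper's body (76 mm by 85 mm) begins 54 mm behind the grasp point. The pads swing forward as they close: fully open they stand 13 mm farther back than shut.
Start: joints at [-1.465, 0.313, 1.498, -0, 1.331, -0.223], TCP at [169.514, -496.886, 217.894] pointing down, gripper open.
Joint ranges: [-2.94, 2.94], [-0.97, 2.17], [0.19, 2.56], [-1.23, 4.37], [0.02, 3.11], [-2.88, 2.88]. Speed limits (rad/s): [2.39, 2.39, 3.01, 3.14, 3.14, 3.14].

INTERFACE

Orientations are given as a unit quaternion [w, x, y, z].
In Python, from rig import * gives the robot as it stands.
- The arm moves only by the tool arm_command, never from a script. Its argument "steps" is a list that holds one entry, the list of rows, each a list of 7 numbers: the opening, from 0 (shut) to 1 (fully open), then the shift along the tool's x, y, z each as a share of 0.05 m, from -1 to 1, then the turn, a rotation vector about the tool's x, y, z each as a share of 0.15 rad, from -1 to 1. A call has 1 to 8 rows; each row shifts and turns the commanded pose from where the row before left it, along the tool's axes as they then stand; what a row does not reach is not made up. A row lasts 1/8 s, in which the tool goes at most 62.5 mm and 10.7 degrees, less where a joint would pass 70% of its speed; a pose out of reach is approached as far as the arm can. A call with a number of a shift or a turn outside -1 to 1 is refused whole. A call with a gripper value outside its range is refused whole. The fingers move at their own pace and stop on an object; "squeeze" is the grip in N (left out, the last holds). Time passes only in rows, so rows that do not move let the fingers close. It gives the time, the measured TCP pose, the force, the opening and the grip force at its end, in the units of the state.
- sense(): the state, without advancing time (a new reading comes with each control period).
- capture(name): name is "scene" or "top"; returns the picture (384x512x3 uint8, red, green, blue); there is no depth.
- get_calibration(name): a dict with "intrinsics" (3x3 intrinsics, pixels), "D" ([k1, k2, p1, p2, k3] as OpenCV has them; the pictures are not rectified), "rvec" (rotation vector, rad) and "tvec" (3), from world to camera coordinates, as OpenCV has them. Camera axes: x right, y down, z forward; pixel columns grow to the right and rows downward; lengths in mm; the calibration is good to about 2 mm. A picture is of the moment at which its call begins. get_calibration takes no time and is no camera call.
- finish_job(): hands the job in; it is judged then, once.
The state is a dict: "time_s": time; "joints": joint angles; "dq": joint speeds; "tau": joint torques, N m; "eef_pos": TCP position; "ee_rot": TCP orientation; "force": force on the tool from outside, world axes, zero at the start; "wrist_torque": the same for the moment, N m; "grip_width": opening from 0.0 (shut) to 1.0 (fully open); "grip_force": force on a finger pad.
Only numpy, scipy, OpenCV 4.12 (cv2) and the standard library are available. Lean on these libraries where they do the work, as an engineer would, in place of code of your own. Each camera call takes 0.05 s, during which the arm holds its last target. There are 200 camera calls.

## Working session

There is one attempt and no reset: what is moved stays moved. The work goes in short steps, Python scripts to look and compute and a tool call to move; the robot and the scene stay as the last step left them, time stands still between calls to the robot, and variables do not carry over. Pictures are saved under pics/ and viewed, at most 17 in all, crops included, and the job is handed in when it is done.

Besides the shell and the picture viewer there is one more tool, called as name(argument=value, ...) on one line, values as JSON. arm_command: Moves the arm, as the interface text tells. Its arguments: {"type":"object","properties":{"steps":{"type":"array"},"squeeze":{"type":"number"}},"required":["steps"]}

```bash
mkdir -p pics; cat > h.py <<'E'
from rig import *
import numpy as np, cv2
from scipy.spatial.transform import Rotation as R
def cal(n):
    c=get_calibration(n); return np.array(c["intrinsics"],float),np.array(c["D"],float),np.array(c["rvec"],float).ravel(),np.array(c["tvec"],float).ravel()
def ray(n,px):
    K,D,r,t=cal(n); M=cv2.Rodrigues(r)[0]
    u=cv2.undistortPoints(np.array(px,float).reshape(-1,1,2),K,D).reshape(-1,2)
    d=np.c_[u,np.ones(len(u))]@M; return -M.T@t,d
def onz(n,px,z):
    o,d=ray(n,px); return (o+d*((z-o[2])/d[:,2])[:,None])[:,:2]
def proj(n,P):
    K,D,r,t=cal(n); return cv2.projectPoints(np.array(P,float).reshape(-1,1,3),r,t,K,D)[0].reshape(-1,2)
def snap(n,f):
    a=capture(n); cv2.imwrite(f,a[:,:,::-1]); return a
E
python3 - <<'E'
from h import *
for n in("top","scene"):
    snap(n,f"pics/{n}0.png"); o,d=ray(n,[[256,192]]); print(n,o,d)
    b=cv2.imread(f"pics/{n}0.png"); cv2.imwrite(f"pics/{n}0b.png",cv2.resize(b,(800,600),interpolation=cv2.INTER_CUBIC))
s=sense(); print(s)
E
```

```text
top [ 366.76960849   -9.50467863 1509.46116686] [[ 9.22703720e-02  8.25676172e-04 -9.95781341e-01]]
scene [1205.63568384  153.20576341  943.18692118] [[-0.60639183 -0.12084291 -0.78614322]]
{'time_s': 0.1, 'joints': array([-1.46540822e+00,  3.13430405e-01,  1.49834645e+00, -1.61372979e-05,
        1.33098013e+00, -2.23348694e-01]), 'dq': array([ 0.00129493, -0.00101155, -0.00105022,  0.00026497,  0.00049449,
        0.00010129]), 'tau': array([ 1.64962283e-03, -4.12902188e+01, -2.60143644e+01, -2.75300472e-04,
        3.01452725e-03,  1.00634330e-05]), 'eef_pos': array([ 169.47965816, -496.64427792,  217.37922017]), 'ee_rot': array([-5.81614633e-04,  9.86521419e-01,  1.63631143e-01,  2.64933643e-05]), 'force': array([0.04321375, 0.00372116, 0.09332612]), 'wrist_torque': array([ 0.05170877,  0.02138052, -0.02380526]), 'grip_force': 0.0, 'grip_width': 0.9971558566820599}
```

View pics/top0b.png

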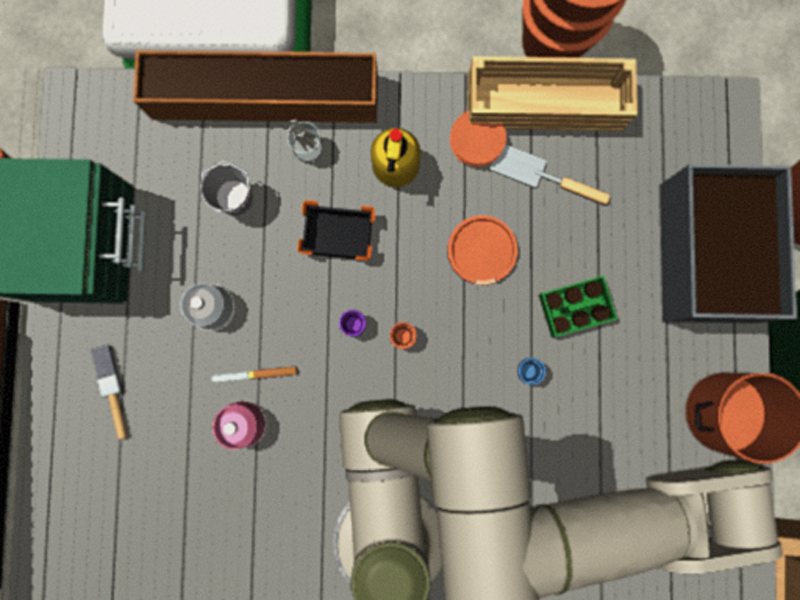

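View pics/scene0b.png

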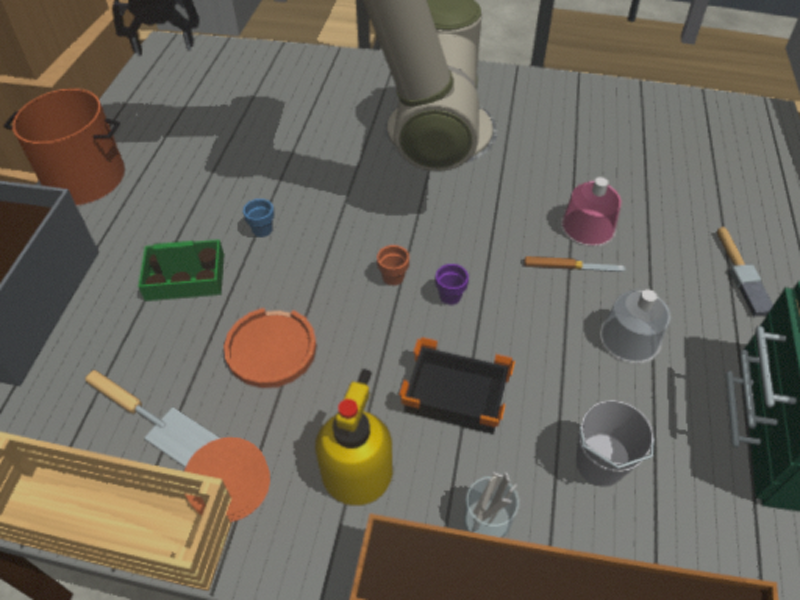

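Both views show the same layout (pixels in the 800x600 enlargements).

| Wanted | Top | Scene | Could be mistaken for |
|---|---|---|---|
| Tote | (580,306) | (182,268) | big green box (60,230) |
| Saucer, pale chip | (482,248) | (270,347) | plain orange disc (478,138) |
| Clay pot | (403,335) | (393,264) | purple pot (352,323), blue pot (531,371) |
| Clear dome | (207,306) | (640,325) | pink dome (238,427), glass (305,142), buckets (227,190) |
| Widger | (255,374) | (575,263) | trowel (560,180), scraper (110,390) |
| Black tray | (338,232) | (457,385) | grey box (730,245) |

I'll choose the item in the Wanted column in each case.

```bash
cat > meas.py <<'E'
from h import *
def blob(img,roi,lo,hi,biggest=True):
    x0,y0,x1,y1=roi; hsv=cv2.cvtColor(img,cv2.COLOR_RGB2HSV); m=np.zeros(img.shape[:2],np.uint8)
    m[y0:y1,x0:x1]=cv2.inRange(hsv,np.array(lo),np.array(hi))[y0:y1,x0:x1]
    if biggest:
        n,l,s,c=cv2.connectedComponentsWithStats(m)
        if n>1: m=(l==1+np.argmax(s[1:,4])).astype(np.uint8)*255
    return m
def pix(m):
    p=np.argwhere(m>0)[:,::-1].astype(float)
    return np.vstack([p+[a,b] for a in(-.5,.5) for b in(-.5,.5)])
def ell(n,m,z):
    c=max(cv2.findContours(m,cv2.RETR_EXTERNAL,cv2.CHAIN_APPROX_NONE)[0],key=len).reshape(-1,2)
    w=onz(n,cv2.convexHull(pix(m).astype(np.float32)).reshape(-1,2),z)
    e=cv2.minEnclosingCircle(w.astype(np.float32)); f=cv2.fitEllipse(onz(n,c,z).astype(np.float32))
    return np.round(e[0],1),round(e[1]*2,1),np.round(f[0],1),np.round(f[1],1)
def box(n,m,zt,ang=None):
    p=pix(m); w={z:onz(n,p,z) for z in(0,zt)}
    if ang is None:
        r=cv2.minAreaRect(w[zt].astype(np.float32)); a=np.deg2rad(r[2])
        if r[1][0]>r[1][1]: a+=np.pi/2   # x = short side
        ang=(a+np.pi/2)%np.pi-np.pi/2
    u=np.array([np.cos(ang),np.sin(ang)]); v=np.array([-u[1],u[0]])
    e=lambda d: min((w[z]@d).max() for z in w)
    a,b,c,d=e(u),-e(-u),e(v),-e(-v)
    return np.round(u*(a+b)/2+v*(c+d)/2,1),round(float(ang),3),round(a-b,1),round(c-d,1)
E
python3 - <<'E'
from meas import *
T=cv2.imread("pics/top0.png")[:,:,::-1].copy();S=cv2.imread("pics/scene0.png")[:,:,::-1].copy()
OR=([3,140,80],[14,255,255])
m=blob(T,(280,132,340,190),*OR); print("saucer",ell("top",m,18)); dbg=m.copy()
m=blob(T,(245,200,272,228),*OR);print("pot",ell("top",m,56)); dbg|=m
m=blob(S,(238,152,265,185),*OR);print("potS mask", cv2.boundingRect(m))
m=blob(T,(185,125,245,172),*OR,biggest=False);print("guides",box("top",m,56)); dbg|=m
n,l,s,c=cv2.connectedComponentsWithStats(m)
for i in range(1,n): 
    if s[i,4]>4: print("  g",s[i,4],onz("top",c[i],56)[0].round(1))
m=blob(T,(185,125,245,172),[0,0,0],[179,255,60]);print("black",box("top",m,40));
m=blob(T,(335,165,405,225),[45,100,30],[80,255,255]);
m=cv2.morphologyEx(m,cv2.MORPH_CLOSE,np.ones((9,9)));print("tote",box("top",m,40)); dbg|=m
m=blob(T,(155,228,195,250),[8,110,80],[25,255,255]);w=onz("top",pix(m),12);print("handle",cv2.minAreaRect(w.astype(np.float32)));dbg|=m
m2=blob(T,(130,228,170,250),[0,0,165],[179,90,255]);w2=onz("top",pix(m2),2);print("blade",cv2.minAreaRect(w2.astype(np.float32)));dbg|=m2
kt=blob(T,(112,180,150,210),[0,0,190],[179,60,255]);ks=blob(S,(395,180,430,200),[0,0,190],[179,60,255])
for k in(kt,ks): print("knob",cv2.boundingRect(k),pix(k).mean(0))
o1,d1=ray("top",[pix(kt).mean(0)]);o2,d2=ray("scene",[pix(ks).mean(0)])
A=np.c_[d1[0],-d2[0]];t=np.linalg.lstsq(A,o2-o1,rcond=None)[0];print("knob3d",o1+t[0]*d1[0],o2+t[1]*d2[0]); dbg|=kt
for n,px,z in(("blue",(340,237),56),("buckets",(145,121),106),("purple",(225,206),56),("sprbutton",(253,86),200),("pink",(147,274),103)):print(n,onz("top",px,z).round())
o=T.copy(); cs=cv2.findContours(dbg,cv2.RETR_EXTERNAL,cv2.CHAIN_APPROX_NONE)[0]; 
crop=lambda I,x,y,w,h,f:cv2.resize(I[y:y+h,x:x+w],None,fx=f,fy=f,interpolation=cv2.INTER_NEAREST)
cv2.drawContours(o,cs,-1,(255,0,255),1)
a=np.hstack([crop(T,185,120,133,100,3),crop(o,185,120,133,100,3)]);b=np.hstack([crop(T,110,170,133,100,3),crop(T,330,150,133,100,3)])
cv2.imwrite("pics/c1.png",np.vstack([a,b])[:,:,::-1])
E
```

```text
saucer (array([ 616.2, -181.8]), 153.8, array([ 618.6, -181.4]), array([141. , 146.9]))
pot (array([429.8, -15.2]), 58.4, array([429.1, -14.8]), array([50.2, 51.1]))
potS mask (242, 161, 19, 12)
guides (array([651.1, 129.7]), -0.09, np.float64(110.0), np.float64(155.6))
  g 41 [698.9 189.7]
  g 47 [685.7  59.8]
  g 37 [606.3 196.9]
  g 49 [596.2  66.9]
black (array([646.5, 128.5]), -0.085, np.float64(102.5), np.float64(144.8))
tote (array([ 497.9, -383.8]), 0.303, np.float64(99.8), np.float64(137.0))
handle ((348.1880798339844, 256.35760498046875), (19.987960815429688, 96.72112274169922), 6.758756160736084)
blade ((337.73590087890625, 348.14947509765625), (20.43510627746582, 91.4708251953125), 6.496374607086182)
knob (122, 189, 7, 8) [124.95652174 192.82608696]
knob (411, 186, 9, 6) [415.1025641  188.51282051]
knob3d [486.00274345 398.69865831 117.53109779] [486.0019647  398.50295185 117.47363737]
blue [[ 362. -280.]]
buckets [[717. 349.]]
purple [[454.  91.]]
sprbutton [[806.   6.]]
pink [[237. 323.]]
```

View pics/c1.png

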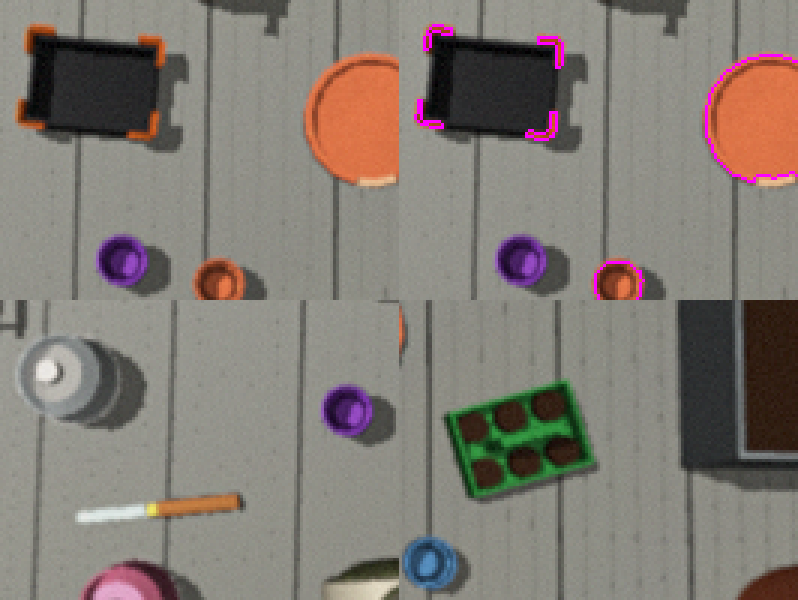

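The crop confirms the choices: tote at native (371,196), clear dome knob at (125,193), terracotta pot at (258,215), widger with orange-brown handle at (175,236), and saucer with the pale chip at its near edge. I'll lift the tote first, so I need the moves to it.

```bash
cat > go.py <<'E'
from h import *; import sys
x,y,z,psi=map(float,sys.argv[1:5]); s=sense(); w,a,b,c=s["ee_rot"]; r=R.from_quat([a,b,c,w]); M=r.as_matrix()
G=np.c_[[-np.sin(psi),np.cos(psi),0],[np.cos(psi),np.sin(psi),0],[0,0,-1]]
rv=(r.inv()*R.from_matrix(G)).as_rotvec()
d=G.T@(np.array([x,y,z])-s["eef_pos"])
print("t%.2f"%s["time_s"],"pos",s["eef_pos"].round(1),"psi %.3f"%np.arctan2(M[1,1],M[0,1]),"grip",round(s["grip_width"],3),round(s["grip_force"],1),"F",np.round(s["force"],1))
print("turn shares",(rv/.15).round(2),"then shift shares (goal axes)",(d/50).round(3))
E
python3 go.py 498 -384 150 0.303
```

```text
t0.10 pos [ 169.5 -496.6  217.4] psi -1.242 grip 0.997 0.0 F [0.  0.  0.1]
turn shares [-0.00e+00 -1.00e-02 -1.03e+01] then shift shares (goal axes) [0.19  6.943 1.348]
```

arm_command(steps=[[[1,0,0,0,0,0,-1],[1,0,0,0,0,0,-1],[1,0,0,0,0,0,-1],[1,0,0,0,0,0,-1],[1,0,0,0,0,0,-1],[1,0,0,0,0,0,-1],[1,0,0,0,0,0,-1],[1,0,0,0,0,0,-1]]], squeeze=60)

```text
time_s: 1.1
eef_pos: [169.5, -496.7, 217.6]
ee_rot: [-0.0, 0.72, 0.694, 0.0]
force: [-1.0, -0.7, 0.1]
grip_width: 0.999
grip_force: 0.0
```

arm_command(steps=[[[1,0,0,0,0,0,-1],[1,0,0,0,0,0,-1],[1,0,0,0,0,0,-0.3],[1,0,0.9,0,0,0,0],[1,0,0.9,0,0,0,0],[1,0,0.9,0,0,0,0],[1,0,0.9,0,0,0,0],[1,0,0.9,0,0,0,0]]])

```text
time_s: 2.1
eef_pos: [385.6, -429.0, 217.6]
ee_rot: [-0.0, 0.592, 0.806, 0.0]
force: [-0.3, -0.2, -0.1]
grip_width: 1.002
grip_force: 0.0
```

arm_command(steps=[[[1,0.1,0.9,0.2,0,0,0],[1,0.1,0.9,0.2,0,0,0],[1,0,0.6,0.4,0,0,0],[1,0,0,0.4,0,0,0],[1,0,0,0.1,0,0,0],[1,0,0,0,0,0,0]]])

```text
time_s: 2.85
eef_pos: [495.6, -384.7, 153.1]
ee_rot: [-0.0, 0.592, 0.806, -0.0]
force: [0.0, 0.1, -0.5]
grip_width: 1.001
grip_force: 0.0
```

```bash
python3 go.py 498 -384 69 0.303; python3 - <<'E'
from h import *
for n,p in(("top",(371,196)),("scene",(116,171))):
    a=snap(n,f"pics/{n}1.png"); x,y=p; cv2.imwrite(f"pics/{n}1c.png",cv2.resize(a[max(0,y-50):y+50,max(0,x-66):x+66,::-1],None,fx=4,fy=4,interpolation=cv2.INTER_NEAREST))
i=[cv2.imread(f"pics/{n}1c.png") for n in("top","scene")]; h=min(k.shape[0] for k in i)
o=np.vstack([k[:h] for k in i]); cv2.imwrite("pics/v1.png",cv2.resize(o,None,fx=.75,fy=.75))
E
```

```text
t2.85 pos [ 495.6 -384.7  153.1] psi 0.303 grip 1.001 0.0 F [ 0.   0.1 -0.5]
turn shares [-0. -0. -0.] then shift shares (goal axes) [-0.002  0.05   1.683]
```

View pics/v1.png

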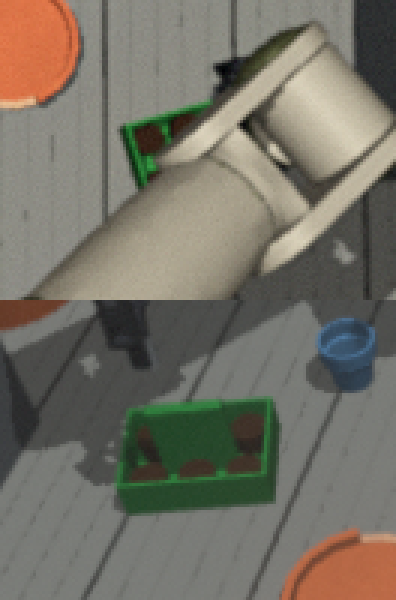

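```bash
python3 - <<'E'
from h import *
print(proj("scene",[[495.6,-384.7,153.1],[495.6,-384.7,139]]))
u=np.array([np.cos(.303),np.sin(.303)]);v=np.array([-u[1],u[0]]);c=np.array([498,-384])
P=[[*(c+v*k),z] for k in(-35,35) for z in(87,40)]+[[*(c+u*a*48+v*b*68),z] for a in(-1,1) for b in(-1,1) for z in (40,)]
P+= [[*(c+u*48*1+v*b*68),0] for b in(-1,1)]
q=proj("scene",P); a=cv2.imread("pics/scene0.png"); f=6
o=cv2.resize(a[140:205,75:155],None,fx=f,fy=f,interpolation=cv2.INTER_CUBIC)
for i,p in enumerate(q): cv2.circle(o,tuple(int(round(t)) for t in ((p-[75,140]+.5)*f)),3,((0,0,255) if i<4 else (255,0,255)),-1)
cv2.imwrite("pics/v2.png",o)
E
```

```text
[[103.03480367 137.32011405]
 [104.49515332 141.22285502]]
```

View pics/v2.png

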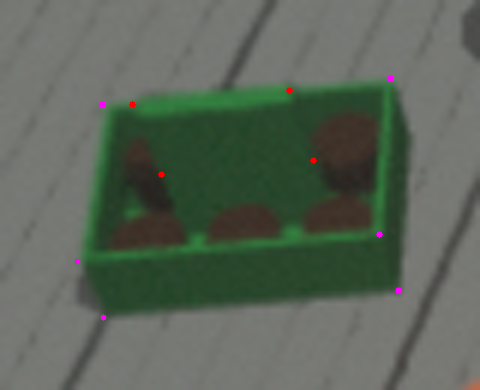

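The projected corners match the picture to about 1 px: the handle's top edge runs from (133,104) to (290,90) in the crop. I'll descend and grip.

arm_command(steps=[[[1,0,0.05,0.5,0,0,0],[1,0,0,0.5,0,0,0],[1,0,0,0.45,0,0,0],[1,0,0,0.23,0,0,0],[0,0,0,0,0,0,0],[0,0,0,0,0,0,0],[0,0,0,0,0,0,0],[0,0,0,0,0,0,0]]])

```text
time_s: 3.95
eef_pos: [498.3, -383.8, 69.4]
ee_rot: [0.0, 0.592, 0.806, -0.0]
force: [-0.1, -0.2, 1.5]
grip_width: 0.144
grip_force: 1.4
```

arm_command(steps=[[[0,0,0,0,0,0,0],[0,0,0,0,0,0,0],[0,0,0,-0.2,0,0,0],[0,0,0,-0.5,0,0,0],[0,0,0,-0.7,0,0,0],[0,0,0,-0.7,0,0,0],[0,0,0,-0.5,0,0,0]]])

```text
time_s: 4.82
eef_pos: [498.4, -383.6, 200.6]
ee_rot: [0.001, 0.592, 0.806, 0.0]
force: [-0.0, 0.8, -3.5]
grip_width: 0.107
grip_force: 58.7
```

```bash
python3 go.py 648 129 190 -0.085
```

```text
t4.83 pos [ 498.4 -383.6  200.6] psi 0.303 grip 0.107 58.7 F [-0.   0.8 -3.5]
turn shares [0.01 0.   2.59] then shift shares (goal axes) [10.468  2.111  0.212]
```

arm_command(steps=[[[0,0,0,0,0,0,0.7],[0,0,0,0,0,0,1],[0,0,0,0,0,0,0.89],[0,0.4,0,0,0,0,0],[0,0.8,0,0,0,0,0],[0,0.9,0,0,0,0,0],[0,0.9,0.2,0,0,0,0],[0,0.9,0.2,0,0,0,0]]])

```text
time_s: 5.82
eef_pos: [535.0, -189.5, 199.1]
ee_rot: [-0.0, 0.737, 0.676, 0.0]
force: [0.9, -0.1, -2.6]
grip_width: 0.106
grip_force: 58.8
```

arm_command(steps=[[[0,0.9,0.2,0,0,0,0],[0,0.9,0.2,0,0,0,0],[0,0.9,0.2,0,0,0,0],[0,0.9,0.3,0,0,0,0],[0,0.9,0.3,0,0,0,0],[0,0.9,0.3,0,0,0,0],[0,0.7,0.2,0,0,0,0],[0,0.4,0,0,0,0,0]]])

```text
time_s: 6.82
eef_pos: [647.2, 127.2, 198.4]
ee_rot: [-0.0, 0.736, 0.677, -0.0]
force: [0.4, -0.2, -2.9]
grip_width: 0.107
grip_force: 58.8
```

arm_command(steps=[[[0,0,0,0,0,0,0],[0,0,0,0,0,0,0]]])

```text
time_s: 7.08
eef_pos: [647.0, 124.3, 199.0]
ee_rot: [0.0, 0.737, 0.676, -0.0]
force: [-0.2, -0.1, -2.9]
grip_width: 0.105
grip_force: 58.8
```

```bash
python3 go.py 648 129 175 -0.085; python3 - <<'E'
from h import *
f=5; Z=None
out=[]
for n in("scene","top"):
    a=snap(n,f"pics/{n}2.png"); p=proj(n,[[648,129,100]])[0].astype(int); x,y=p
    out.append(cv2.resize(a[y-55:y+55,x-70:x+70,::-1],None,fx=f,fy=f,interpolation=cv2.INTER_CUBIC)); print(n,p)
cv2.imwrite("pics/v3.png",cv2.resize(np.hstack(out),(800,314)))
E
```

```text
t7.08 pos [647.  124.3 199. ] psi -0.087 grip 0.105 58.8 F [-0.2 -0.1 -2.9]
turn shares [-0.    0.   -0.01] then shift shares (goal axes) [0.095 0.012 0.481]
scene [293 230]
top [213 143]
```

View pics/v3.png

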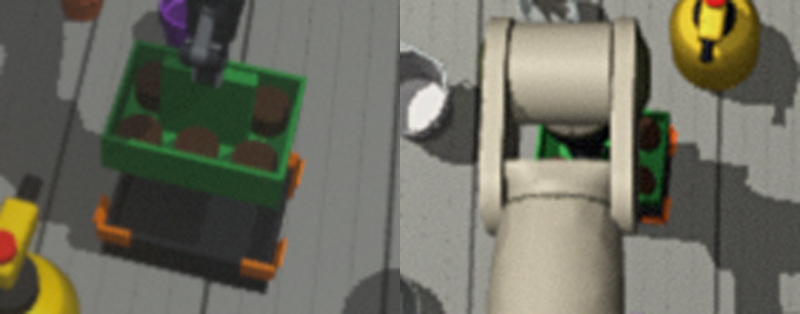

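The tote is held level, roughly above the guides. Its lower front corners are at crop (103,167) and (285,207), with front guides at (112,220) and (263,262). I'll check the offset from the gripper.

```bash
python3 - <<'E'
from meas import *
S=cv2.imread("pics/scene2.png")[:,:,::-1].copy();S0=cv2.imread("pics/scene0.png")[:,:,::-1].copy()
u=np.array([np.cos(.087),-np.sin(.087)]);v=np.array([-u[1],u[0]])
m=blob(S,(223,175,363,285),[45,80,20],[85,255,255]); p=pix(m)
w=onz("scene",p,130); w2=onz("scene",p,170); c=np.array([647,124.3])
for nm,q in(("z130",w),("z170",w2)): print(nm,"u",((q-c)@u).min().round(1),((q-c)@u).max().round(1),"v",((q-c)@v).min().round(1),((q-c)@v).max().round(1))
g=blob(S0,(250,210,335,278),[3,140,80],[14,255,255],False)
n,l,s,cc=cv2.connectedComponentsWithStats(g)
t=np.array([648,129])
for i in range(1,n):
    if s[i,4]>5: print(s[i],((onz("scene",cc[i],50)[0]-t)@np.c_[u,v]).round(1))
T=cv2.imread("pics/top2.png")[:,:,::-1].copy()
m=blob(T,(150,100,280,200),[45,80,20],[85,255,255],False);q=onz("top",pix(m),170);print("top right edge v",((q-c)@v).min(),"u",((q-c)@u).min(),((q-c)@u).max())
E
```

```text
z130 u -80.8 48.9 v -73.6 71.3
z170 u -49.5 73.7 v -66.2 71.6
[265 216  15  14  89] [-46.3 -64.7]
[317 227  12  17  83] [-47.3  64.1]
[256 243  13  18 102] [ 48.7 -63.4]
[307 259  16  14  86] [50.1 64.2]
top right edge v -71.32471819067861 u -57.820041972690234 48.689421027911244
```

arm_command(steps=[[[0,0.09,0.02,0,0,0,0],[0,0,0,0.5,0,0,0],[0,0,0,0.5,0,0,0],[0,0,0,0.3,0,0,0],[0,0,0,0.1,0,0,0],[0,0,0,0,0,0,0]]])

```text
time_s: 7.92
eef_pos: [648.9, 129.9, 129.4]
ee_rot: [0.0, 0.737, 0.676, 0.0]
force: [0.8, 0.0, -2.4]
grip_width: 0.111
grip_force: 58.8
```

arm_command(steps=[[[0,0,0,0.08,0,0,0],[0,0,0,0.08,0,0,0],[0,0,0,0.08,0,0,0],[0,0,0,0,0,0,0]]])

```text
time_s: 8.43
eef_pos: [648.9, 129.2, 117.5]
ee_rot: [0.001, 0.737, 0.676, -0.0]
force: [-2.2, -3.0, 3.2]
grip_width: 0.107
grip_force: 59.4
```

```bash
python3 go.py 648 129 109 -0.085
```

```text
t8.43 pos [648.9 129.2 117.5] psi -0.086 grip 0.107 59.4 F [-2.2 -3.   3.2]
turn shares [ 0.01  0.01 -0.01] then shift shares (goal axes) [-0.005 -0.017  0.17 ]
```

arm_command(steps=[[[0,-0.03,-0.02,0,0,0,0],[0,0,0,0.07,0,0,0],[0,0,0,0,0,0,0]]])

```text
time_s: 8.8
eef_pos: [647.1, 128.7, 112.6]
ee_rot: [-0.001, 0.737, 0.676, -0.0]
force: [0.1, 0.2, -2.8]
grip_width: 0.107
grip_force: 58.8
```

arm_command(steps=[[[0,0,0,0.06,0,0,0],[0,0,0,0.05,0,0,0],[0,0,0,0,0,0,0]]])

```text
time_s: 9.18
eef_pos: [647.4, 128.7, 109.5]
ee_rot: [0.0, 0.737, 0.676, 0.0]
force: [-6.3, -0.3, 8.4]
grip_width: 0.109
grip_force: 60.2
```

arm_command(steps=[[[1,0,0,-0.02,0,0,0],[1,0,0,0,0,0,0],[1,0,0,0,0,0,0],[1,0,0,-0.5,0,0,0],[1,0,0,-0.8,0,0,0],[1,0,0,-0.7,0,0,0]]])

```text
time_s: 9.93
eef_pos: [647.5, 128.5, 210.3]
ee_rot: [0.0, 0.737, 0.676, 0.0]
force: [0.0, 1.0, -0.9]
grip_width: 1.0
grip_force: 0.0
```

```bash
python3 go.py 429.5 -15 110 -0.086
```

```text
t9.93 pos [647.5 128.5 210.3] psi -0.086 grip 1.0 0.0 F [ 0.   1.  -0.9]
turn shares [ 0. -0.  0.] then shift shares (goal axes) [-3.233 -4.098  2.005]
```

arm_command(steps=[[[1,-0.5,-0.6,0,0,0,0],[1,-0.6,-0.8,0,0,0,0],[1,-0.6,-0.8,0.2,0,0,0],[1,-0.6,-0.8,0.5,0,0,0],[1,-0.6,-0.8,0.7,0,0,0],[1,-0.3,-0.3,0.6,0,0,0],[1,-0.03,0,0,0,0,0]]])

```text
time_s: 10.8
eef_pos: [428.1, -15.2, 108.0]
ee_rot: [-0.001, 0.737, 0.676, -0.001]
force: [-0.1, -0.1, 0.7]
grip_width: 1.002
grip_force: 0.0
```

```bash
python3 go.py 429.5 -15 42 -0.086; python3 - <<'E'
from meas import *
T=snap("top","pics/top3.png");S=snap("scene","pics/scene3.png")
# tote check
m=blob(S,(240,180,350,285),[45,80,20],[85,255,255]);t=np.array([648,129]);u=np.array([np.cos(.087),-np.sin(.087)]);v=np.array([-u[1],u[0]])
for z in(40,80):
    q=onz("scene",pix(m),z)-t; print(z,(q@u).min().round(1),(q@u).max().round(1),(q@v).min().round(1),(q@v).max().round(1))
a=S[190:290,240:350];b=T[110:190,170:300]
cv2.imwrite("pics/v4.png",np.hstack([cv2.resize(a,(440,400),interpolation=cv2.INTER_CUBIC),cv2.resize(b,(360,222),interpolation=cv2.INTER_CUBIC) if 0 else cv2.resize(b,(350,400))])[:,:,::-1])
E
```

```text
t10.80 pos [428.1 -15.2 108. ] psi -0.087 grip 1.002 0.0 F [-0.1 -0.1  0.7]
turn shares [-0.02 -0.   -0.01] then shift shares (goal axes) [0.006 0.027 1.32 ]
40 -78.5 47.4 -75.3 70.6
80 -50.5 69.8 -68.8 70.7
```

View pics/v4.png

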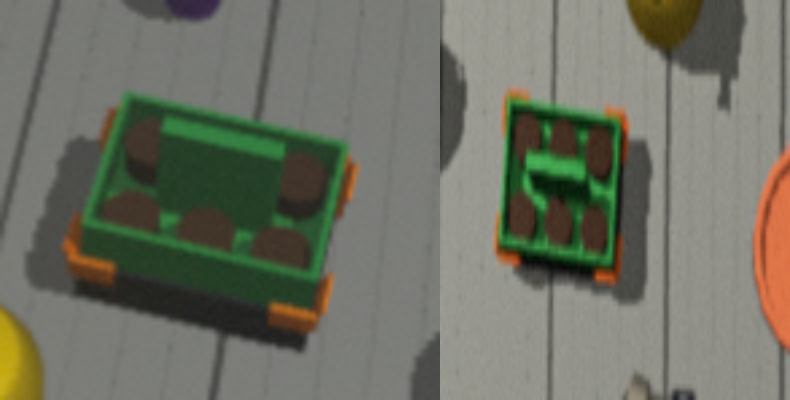

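The tote sits level inside all four guides, which show at crop (110,125), (345,180), (90,255) and (300,315). On to the pot.

arm_command(steps=[[[1,0.01,0.03,0.5,0,0,0],[1,0,0,0.5,0,0,0],[1,0,0,0.3,0,0,0],[0,0,0,0.02,0,0,0],[0,0,0,0,0,0,0],[0,0,0,0,0,0,0],[0,0,0,0,0,0,0]]], squeeze=30)

```text
time_s: 11.78
eef_pos: [431.3, -14.6, 43.4]
ee_rot: [0.0, 0.737, 0.676, 0.0]
force: [0.1, -0.2, 0.2]
grip_width: 0.141
grip_force: 0.0
```

arm_command(steps=[[[0,0,0,0,0,0,0],[0,0,0,-0.2,0,0,0],[0,0,0,-0.5,0,0,0],[0,0,0,-0.4,0,0,0],[0,0,0,-0.1,0,0,0]]])

```text
time_s: 12.4
eef_pos: [431.6, -14.7, 104.3]
ee_rot: [0.001, 0.737, 0.676, 0.001]
force: [-0.9, 0.2, -0.2]
grip_width: -0.004
grip_force: 0.0
```

```bash
python3 go.py 616.5 -181.6 49 -0.086;python3 - <<'E'
from meas import *
S=snap("scene","pics/scene4.png"); 
x,y=proj("scene",[[429,-15,80]])[0].astype(int);cv2.imwrite("pics/v5.png",cv2.resize(S[y-45:y+45,x-45:x+45,::-1],None,fx=4,fy=4,interpolation=cv2.INTER_CUBIC))
E
```

```text
t12.40 pos [431.6 -14.7 104.3] psi -0.086 grip -0.004 0.0 F [-0.9  0.2 -0.2]
turn shares [0.02 0.   0.  ] then shift shares (goal axes) [-3.007  3.972  1.105]
```

View pics/v5.png

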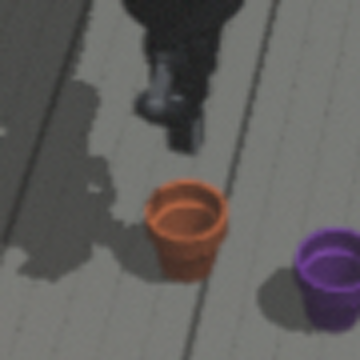

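The gripper missed: it closed on nothing, and the pot still stands upright, rim at crop (187,205). I'll remeasure it in both views.

```bash
python3 - <<'E'
from meas import *
for k in(0,3,4):
    S=cv2.imread(f"pics/scene{k}.png")[:,:,::-1].copy(); m=blob(S,(230,145,275,195),[3,100,50],[14,255,255]);p=pix(m)
    x,y,w,h=cv2.boundingRect(m); print(k,(x,y,w,h),onz("scene",[[x+w/2-.5,y+7]],56),"base",onz("scene",[[x+w/2-.5,y+h-3]],0))
T=snap("top","pics/top4.png");m=blob(T,(235,190,285,240),[3,100,50],[14,255,255]);print("top",cv2.boundingRect(m),ell("top",m,56) if m.any() else 0)
T=cv2.imread("pics/top0.png")[:,:,::-1].copy();m=blob(T,(235,190,285,240),[3,100,50],[14,255,255]);print("top0",cv2.boundingRect(m),ell("top",m,56))
print(proj("scene",[[429.5,-15,56],[431.6,-14.7,90.3]]))
E
```

```text
0 (241, 157, 21, 25) [[430.60884942 -14.44222584]] base [[435.9512182  -14.04960913]]
3 (241, 157, 21, 25) [[430.60884942 -14.44222584]] base [[435.9512182  -14.04960913]]
4 (241, 157, 21, 25) [[430.60884942 -14.44222584]] base [[435.9512182  -14.04960913]]
top (0, 0, 0, 0) 0
top0 (249, 206, 18, 18) (array([429.1, -15.2]), 61.9, array([429.2, -15. ]), array([54. , 55.1]))
[[250.87746784 163.66570785]
 [250.66897323 155.47618307]]
```

```bash
python3 - <<'E'
import rig; print([n for n in dir(rig) if n[0]!='_'])
from meas import *
s=sense(); print({k:np.round(v,3) for k,v in s.items() if k in("joints","eef_pos","grip_width")})
x,y=proj("scene",[[429,-15,80]])[0].astype(int)
S=cv2.imread("pics/scene4.png")[:,:,::-1].copy(); g=cv2.cvtColor(S,cv2.COLOR_RGB2GRAY)
px=np.array([x-45+185/4-.4,y-45+152/4-.4]); print(px)
o,d=ray("scene",[px]); k=(-14.7-o[1])/d[0,1]; 
for X in(425,431.6,438): t=(X-o[0])/d[0,0]; print(X,o+t*d[0])
print(np.round(proj("scene",[[431.6,-14.7,z] for z in(60,90,104,120)]),1))
E
```

```text
['PlanningError', 'capture', 'finish_job', 'get_calibration', 'sense', 'tip_reach']
{'joints': array([-0.307,  0.248,  1.917, -0.   ,  0.976, -0.221]), 'eef_pos': array([431.082, -14.607, 103.21 ]), 'grip_width': np.float64(0.006)}
[250.85 149.6 ]
425 [425.         -15.36477672 105.4682037 ]
431.6 [431.6        -13.93957212 112.55082067]
438 [438.         -12.55755554 119.41881287]
[[250.8 163.3]
 [250.7 155.6]
 [250.6 151.9]
 [250.5 147.5]]
```

```bash
python3 - <<'E'
import rig; print(rig.tip_reach() if callable(rig.tip_reach) else rig.tip_reach)
from h import *
S=cv2.imread("pics/scene4.png"); c=S[115:200,205:295]
c=np.clip(c.astype(float)*1.8,0,255).astype(np.uint8); c=cv2.resize(c,None,fx=6,fy=6,interpolation=cv2.INTER_CUBIC)
for z,col in((89,(0,0,255)),(104,(0,255,0))):
    p=(proj("scene",[[431.1,-14.6,z]])[0]-[205,115]+.5)*6; cv2.circle(c,tuple(p.astype(int)),3,col,-1)
cv2.imwrite("pics/v6.png",c)
E
```

```text
14.0
```

View pics/v6.png

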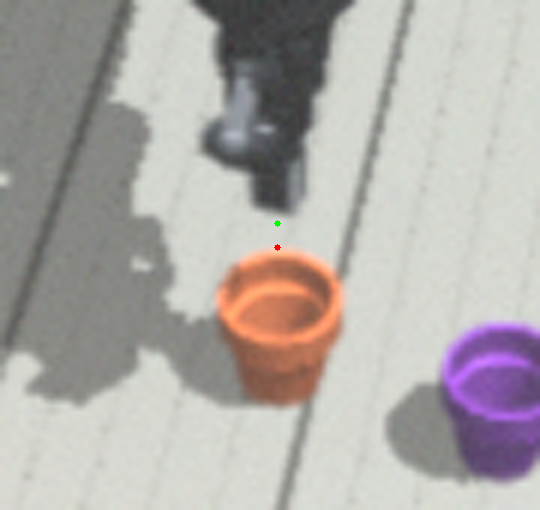

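```bash
python3 - <<'E'
from h import *
for c in((541,-370),(455,-397)):
  print(c,np.round(proj("scene",[[*c,z] for z in(139,152,165,180,190)]),1).tolist())
S=cv2.imread("pics/scene1.png"); c=S[95:165,65:145]
c=np.clip(c.astype(float)*1.8,0,255).astype(np.uint8); cv2.imwrite("pics/v7.png",cv2.resize(c,None,fx=6,fy=6,interpolation=cv2.INTER_CUBIC))
E
```

```text
(541, -370) [[102.7, 154.7], [101.3, 151.2], [99.9, 147.5], [98.2, 143.2], [97.1, 140.3]]
(455, -397) [[106.3, 129.8], [105.0, 126.2], [103.7, 122.5], [102.2, 118.2], [101.1, 115.3]]
```

View pics/v7.png

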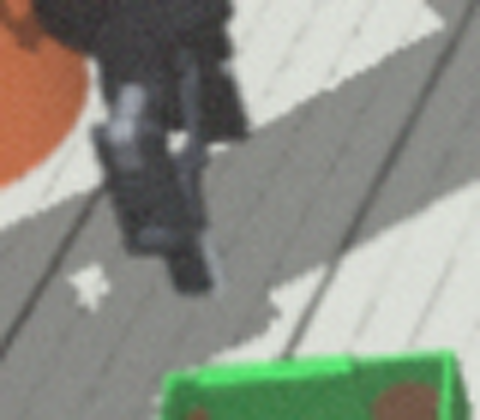

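The open near fingertip is at crop (200,295) and the shut one at (277,210) in the earlier crop. In both cases the tips sit about 24 mm higher than the reported TCP implies, so from here I go 24 mm lower in reported z.

arm_command(steps=[[[1,-0.01,-0.03,0,0,0,0],[1,0,0,0,0,0,0],[1,0,0,0.4,0,0,0],[1,0,0,0.5,0,0,0],[1,0,0,0.4,0,0,0],[1,0,0,0.3,0,0,0],[1,0,0,0.08,0,0,0],[1,0,0,0,0,0,0]]])

```text
time_s: 13.5
eef_pos: [429.4, -14.9, 18.9]
ee_rot: [-0.0, 0.737, 0.676, -0.0]
force: [-0.5, -0.1, -0.2]
grip_width: 1.002
grip_force: 0.0
```

arm_command(steps=[[[0,0,0,0,0,0,0],[0,0,0,0,0,0,0],[0,0,0,0,0,0,0],[0,0,0,0,0,0,0]]])

```text
time_s: 14.0
eef_pos: [429.9, -15.0, 19.8]
ee_rot: [0.001, 0.737, 0.676, 0.0]
force: [-1.6, 0.1, 9.2]
grip_width: 0.624
grip_force: 29.6
```

arm_command(steps=[[[0,0,0,-0.2,0,0,0],[0,0,0,-0.6,0,0,0],[0,0,0,-0.7,0,0,0],[0,0,0,-0.4,0,0,0]]])

```text
time_s: 14.5
eef_pos: [429.8, -15.0, 116.0]
ee_rot: [0.001, 0.737, 0.676, 0.001]
force: [-0.1, 0.2, -1.1]
grip_width: 0.622
grip_force: 31.9
```

```bash
python3 go.py 616.5 -181.6 60 -0.086
```

```text
t14.50 pos [429.8 -15.  116. ] psi -0.085 grip 0.622 31.9 F [-0.1  0.2 -1.1]
turn shares [0.02 0.   0.  ] then shift shares (goal axes) [-2.999  4.005  1.121]
```

arm_command(steps=[[[0,-0.3,0.4,0,0,0,0],[0,-0.5,0.7,0,0,0,0],[0,-0.6,0.8,0,0,0,0],[0,-0.6,0.8,0,0,0,0],[0,-0.5,0.7,0.2,0,0,0],[0,-0.4,0.5,0.5,0,0,0],[0,-0.1,0.1,0.4,0,0,0],[0,0,0,0,0,0,0]]])

```text
time_s: 15.5
eef_pos: [614.7, -180.7, 57.4]
ee_rot: [-0.002, 0.737, 0.676, -0.001]
force: [-0.0, -0.5, -0.7]
grip_width: 0.623
grip_force: 31.9
```

```bash
python3 go.py 616.5 -181.6 26 -0.086
```

```text
t15.50 pos [ 614.7 -180.7   57.4] psi -0.086 grip 0.623 31.9 F [-0.  -0.5 -0.7]
turn shares [-0.02 -0.01  0.  ] then shift shares (goal axes) [-0.014  0.038  0.628]
```

arm_command(steps=[[[0,-0.01,0.04,0.2,0,0,0],[0,0,0,0.2,0,0,0],[0,0,0,0.15,0,0,0],[0,0,0,0.06,0,0,0],[0,0,0,0,0,0,0]]])

```text
time_s: 16.12
eef_pos: [617.8, -182.1, 28.3]
ee_rot: [-0.0, 0.737, 0.676, -0.0]
force: [-0.1, 0.3, -0.7]
grip_width: 0.628
grip_force: 31.9
```

arm_command(steps=[[[0,0,-0.02,0.03,0,0,0],[0,0,0,0.03,0,0,0],[0,0,0,0.0,0,0,0]]])

```text
time_s: 16.5
eef_pos: [616.9, -182.1, 26.0]
ee_rot: [0.0, 0.737, 0.676, 0.0]
force: [-1.4, 0.7, 4.5]
grip_width: 0.626
grip_force: 32.2
```

arm_command(steps=[[[1,0,0,0,0,0,0],[1,0,0,0,0,0,0],[1,0,0,0,0,0,0],[1,0,0,-0.5,0,0,0],[1,0,0,-0.8,0,0,0],[1,0,0,-1,0,0,0],[1,0,0,-1,0,0,0],[1,0,0,-0.5,0,0,0]]])

```text
time_s: 17.5
eef_pos: [617.4, -182.3, 218.6]
ee_rot: [0.002, 0.737, 0.676, 0.001]
force: [-0.0, 0.2, 0.4]
grip_width: 0.998
grip_force: 0.0
```

```bash
python3 go.py 486 398.5 180 0.69
```

```text
t17.50 pos [ 617.4 -182.3  218.6] psi -0.085 grip 0.998 0.0 F [-0.   0.2  0.4]
turn shares [ 0.02  0.02 -5.17] then shift shares (goal axes) [10.631  5.367  0.772]
```

```bash
python3 go.py 486 398.5 180 -0.086; python3 - <<'E'
from meas import *
T=snap("top","pics/top5.png");S=snap("scene","pics/scene5.png")
m=blob(S,(145,190,205,240),[3,140,60],[14,255,255]);print(cv2.boundingRect(m))
a=S[170:260,120:220];b=T[90:180,230:330]
cv2.imwrite("pics/v8.png",np.hstack([cv2.resize(i,(400,360),interpolation=cv2.INTER_CUBIC) for i in(a,b)])[:,:,::-1])
E
```

```text
t17.50 pos [ 617.4 -182.3  218.6] psi -0.085 grip 0.998 0.0 F [-0.   0.2  0.4]
turn shares [0.03 0.01 0.  ] then shift shares (goal axes) [11.347 -3.616  0.772]
(145, 198, 57, 42)
```

View pics/v8.png

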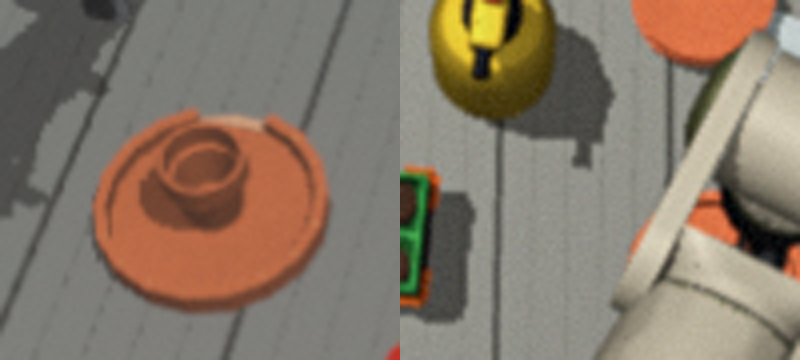

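The pot stands upright with its foot at crop (210,212), close to the saucer's middle at (212,207). Next is the dome.

arm_command(steps=[[[1,0.5,-0.1,0,0,0,0],[1,0.8,-0.2,0,0,0,0],[1,0.9,-0.3,0,0,0,0],[1,0.9,-0.3,0,0,0,0],[1,0.9,-0.3,0,0,0,0],[1,0.9,-0.3,0,0,0,0],[1,0.9,-0.3,0,0,0,0],[1,0.9,-0.3,0,0,0,0]]])

```text
time_s: 18.6
eef_pos: [539.0, 163.1, 213.8]
ee_rot: [-0.001, 0.736, 0.677, -0.001]
force: [0.1, -0.2, 0.4]
grip_width: 0.995
grip_force: 0.0
```

arm_command(steps=[[[1,0.9,-0.3,0,0,0,0],[1,0.9,-0.3,0,0,0,0],[1,0.9,-0.3,0,0,0,0],[1,0.9,-0.3,0.2,0,0,0],[1,0.7,-0.3,0.3,0,0,0],[1,0.3,0,0.2,0,0,0],[1,0,0,0,0,0,0]]])

```text
time_s: 19.48
eef_pos: [484.9, 396.5, 178.7]
ee_rot: [-0.0, 0.736, 0.677, -0.001]
force: [-0.0, 0.2, 0.0]
grip_width: 1.003
grip_force: 0.0
```

```bash
python3 go.py 486 398.5 83 -0.086; python3 - <<'E'
from meas import *
T=snap("top","pics/top6.png");S=snap("scene","pics/scene6.png")
OR=([3,100,60],[14,255,255]); m=blob(T,(280,132,340,190),*OR);print("saucer",ell("top",m,18))
a=T[130:190,275:345]; cv2.imwrite("pics/v9.png",cv2.resize(a,(700,600),interpolation=cv2.INTER_CUBIC)[:,:,::-1])
E
```

```text
t19.48 pos [484.9 396.5 178.7] psi -0.084 grip 1.003 0.0 F [-0.   0.2  0. ]
turn shares [-0.02  0.01  0.01] then shift shares (goal axes) [0.042 0.019 1.914]
saucer (array([ 617. , -181.2]), 156.7, array([ 618.5, -181.6]), array([144.1, 150. ]))
```

View pics/v9.png

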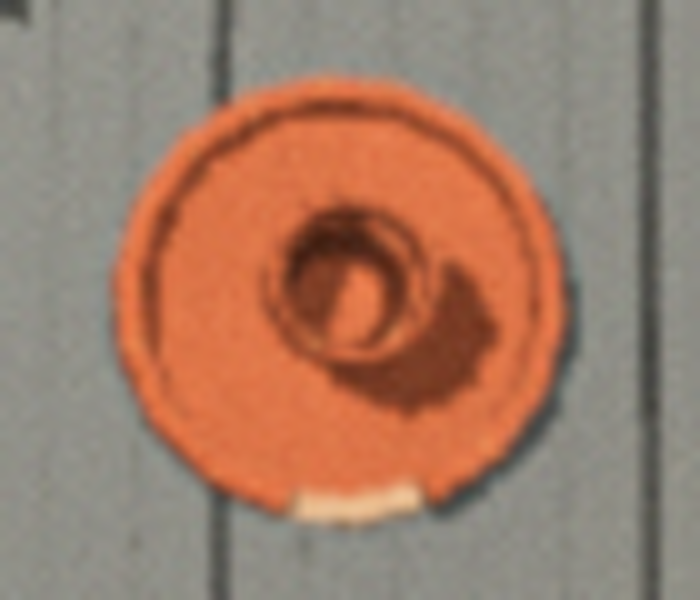

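The pot rim's centre is at crop (351,286), and the saucer's outline spans (115..567, 75..522), chip at the bottom.

```bash
python3 - <<'E'
from h import *
print("pot",onz("top",[[309.6,158.1]],62),"saucer z18",onz("top",[[308.6,159.35]],18))
f=lambda a,b,z:onz("top",[[275+a/10-.5,130+b/10-.5]],z)[0].round(1)
print("far/near x", f(341,75,18),f(341,522,18),f(341,522,0),"y",f(115,298,18),f(115,298,0),f(567,298,18))
print("floor lip", f(341,105,18), f(341,500,18), f(155,298,18),f(535,298,18))
E
```

```text
pot [[ 614.3554167  -180.20286153]] saucer z18 [[ 617.59719969 -182.07569822]]
far/near x [ 693.5 -181.6] [ 542.4 -182.5] [ 544.5 -184.6] y [ 616.5 -106.6] [ 619.5 -107.8] [ 619.1 -257.5]
floor lip [ 683.3 -181.7] [ 549.8 -182.5] [ 616.7 -120. ] [ 618.9 -246.9]
```

arm_command(steps=[[[1,0.04,0.02,0.3,0,0,0],[1,0,0,0.5,0,0,0],[1,0,0,0.5,0,0,0],[1,0,0,0.4,0,0,0],[1,0,0,0.2,0,0,0],[1,0,0,0,0,0,0],[0,0,0,0,0,0,0],[0,0,0,0,0,0,0]]], squeeze=40)

```text
time_s: 20.58
eef_pos: [487.2, 398.3, 86.2]
ee_rot: [0.0, 0.737, 0.676, 0.001]
force: [1.1, 0.3, -0.4]
grip_width: 0.597
grip_force: 0.0
```

arm_command(steps=[[[0,0,0,0,0,0,0],[0,0,0,0,0,0,0],[0,0,0,0,0,0,0],[0,0,0,0,0,0,0]]])

```text
time_s: 21.08
eef_pos: [486.9, 398.3, 85.8]
ee_rot: [-0.0, 0.737, 0.676, 0.0]
force: [-1.7, 0.1, 4.4]
grip_width: 0.262
grip_force: 39.3
```

arm_command(steps=[[[0,0,0,-0.1,0,0,0],[0,0,0,-0.4,0,0,0],[0,0,0,-0.7,0,0,0],[0,0,0,-0.8,0,0,0],[0,0,0,-0.6,0,0,0],[0,0,0,-0.2,0,0,0]]])

```text
time_s: 21.82
eef_pos: [487.4, 398.3, 227.0]
ee_rot: [0.0, 0.737, 0.676, 0.001]
force: [-0.7, 0.6, -1.3]
grip_width: 0.264
grip_force: 39.3
```

```bash
python3 go.py 617.5 -182 190 -0.086
```

```text
t21.82 pos [487.4 398.3 227. ] psi -0.086 grip 0.264 39.3 F [-0.7  0.6 -1.3]
turn shares [ 0.02 -0.01  0.  ] then shift shares (goal axes) [-11.339   3.589   0.74 ]
```

arm_command(steps=[[[0,-0.3,0,0,0,0,0],[0,-0.6,0,0,0,0,0],[0,-0.8,0,0,0,0,0],[0,-0.8,0,0,0,0,0],[0,-0.8,0,0,0,0,0],[0,-0.8,0,0,0,0,0],[0,-0.8,0.2,0,0,0,0],[0,-0.8,0.3,0,0,0,0]]])

```text
time_s: 22.82
eef_pos: [487.1, 110.8, 224.4]
ee_rot: [-0.001, 0.737, 0.676, -0.001]
force: [1.1, 0.9, -0.5]
grip_width: 0.26
grip_force: 39.3
```

arm_command(steps=[[[0,-0.8,0.5,0,0,0,0],[0,-0.8,0.5,0,0,0,0],[0,-0.8,0.5,0,0,0,0],[0,-0.8,0.5,0,0,0,0],[0,-0.8,0.5,0,0,0,0],[0,-0.8,0.4,0,0,0,0],[0,-0.6,0.2,0,0,0,0],[0,-0.2,0,0,0,0,0]]])

```text
time_s: 23.82
eef_pos: [617.7, -181.7, 223.5]
ee_rot: [-0.001, 0.737, 0.676, -0.001]
force: [-0.1, 0.4, -0.4]
grip_width: 0.262
grip_force: 39.4
```

```bash
python3 go.py 617.5 -182 180 -0.086
```

```text
t23.82 pos [ 617.7 -181.7  223.5] psi -0.087 grip 0.262 39.4 F [-0.1  0.4 -0.4]
turn shares [-0.02 -0.01 -0.01] then shift shares (goal axes) [-0.007 -0.003  0.869]
```

arm_command(steps=[[[0,0,0,0.3,0,0,0],[0,0,0,0.5,0,0,0],[0,0,0,0.5,0,0,0],[0,0,0,0.5,0,0,0],[0,0,0,0.4,0,0,0],[0,0,0,0.2,0,0,0],[0,0,0,0.1,0,0,0],[0,0,0,0,0,0,0]]])

```text
time_s: 24.82
eef_pos: [618.1, -179.9, 100.6]
ee_rot: [0.0, 0.737, 0.676, 0.0]
force: [-0.6, -0.3, -1.0]
grip_width: 0.264
grip_force: 39.4
```

```bash
python3 go.py 617.5 -182 92 -0.086
```

```text
t24.82 pos [ 618.1 -179.9  100.6] psi -0.085 grip 0.264 39.4 F [-0.6 -0.3 -1. ]
turn shares [0.   0.   0.01] then shift shares (goal axes) [-0.044 -0.008  0.172]
```

arm_command(steps=[[[0,-0.04,-0.01,0.06,0,0,0],[0,0,0,0.06,0,0,0],[0,0,0,0.04,0,0,0],[0,0,0,0.0,0,0,0]]])

```text
time_s: 25.32
eef_pos: [617.3, -182.1, 92.2]
ee_rot: [-0.0, 0.737, 0.676, -0.0]
force: [-0.0, 0.0, -1.4]
grip_width: 0.263
grip_force: 39.4
```

arm_command(steps=[[[0,0,0,0.03,0,0,0],[0,0,0,0.03,0,0,0],[0,0,0,0,0,0,0]]])

```text
time_s: 25.7
eef_pos: [617.6, -182.4, 91.6]
ee_rot: [0.001, 0.737, 0.676, 0.0]
force: [-6.1, 0.8, 12.4]
grip_width: 0.258
grip_force: 40.8
```

Contact with the floor at the expected height. I'll release and rise.

arm_command(steps=[[[0.6,0,0,-0.05,0,0,0],[0.6,0,0,0,0,0,0],[0.6,0,0,0,0,0,0],[0.6,0,0,-0.5,0,0,0],[1,0,0,-0.8,0,0,0],[1,0,0,-0.8,0,0,0],[1,0,0,-0.5,0,0,0]]])

```text
time_s: 26.58
eef_pos: [617.6, -182.2, 223.9]
ee_rot: [0.001, 0.737, 0.676, 0.0]
force: [-0.3, -0.3, 0.6]
grip_width: 1.0
grip_force: 0.0
```

```bash
python3 go.py 345.4 280.8 120 0.114; python3 go.py 345.4 280.8 120 -0.085
```

```text
t26.57 pos [ 617.6 -182.2  223.9] psi -0.085 grip 1.0 0.0 F [-0.3 -0.3  0.6]
turn shares [ 0.01  0.01 -1.33] then shift shares (goal axes) [ 9.819 -4.356  2.078]
t26.57 pos [ 617.6 -182.2  223.9] psi -0.085 grip 1.0 0.0 F [-0.3 -0.3  0.6]
turn shares [ 0.01  0.01 -0.  ] then shift shares (goal axes) [ 8.764 -6.211  2.078]
```

arm_command(steps=[[[1,0,0,0,0,0,-0.7],[1,0,0,0,0,0,-0.63],[1,0.4,-0.2,0,0,0,0],[1,0.8,-0.4,0,0,0,0],[0.5,0.9,-0.4,0,0,0,0],[0.5,0.9,-0.4,0,0,0,0],[0.5,0.9,-0.4,0,0,0,0],[0.5,0.9,-0.4,0,0,0,0]]])

```text
time_s: 27.58
eef_pos: [479.8, 45.1, 221.8]
ee_rot: [0.0, 0.666, 0.746, 0.0]
force: [0.2, 0.2, 0.0]
grip_width: 0.497
grip_force: 0.0
```

arm_command(steps=[[[0.5,0.9,-0.4,0,0,0,0],[0.5,0.9,-0.4,0,0,0,0],[0.5,0.9,-0.4,0,0,0,0],[0.5,0.9,-0.4,0.2,0,0,0],[0.5,0.9,-0.3,0.5,0,0,0],[0.5,0.4,-0.2,0.6,0,0,0],[0.5,0.1,0,0.4,0,0,0],[0.5,0,0,0,0,0,0]]])

```text
time_s: 28.58
eef_pos: [347.2, 280.3, 136.0]
ee_rot: [-0.001, 0.665, 0.747, -0.001]
force: [-1.1, -0.7, 1.2]
grip_width: 0.5
grip_force: 0.0
```

```bash
python3 go.py 345.4 280.8 0 0.114; python3 - <<'E'
from meas import *
T=snap("top","pics/top7.png");S=snap("scene","pics/scene7.png")
a=S[160:250,120:220];b=T[125:195,270:350]
cv2.imwrite("pics/v10.png",np.hstack([cv2.resize(i,(400,360),interpolation=cv2.INTER_CUBIC) for i in(a,b)])[:,:,::-1])
k=blob(T,(295,140,325,175),[0,0,190],[179,70,255]);ks=blob(S,(150,165,200,215),[0,0,190],[179,70,255])
for n,m,z in(("top",k,122),("scene",ks,112)): print(n,cv2.boundingRect(m),onz(n,[pix(m).mean(0)],z))
E
```

```text
t28.57 pos [347.2 280.3 136. ] psi 0.115 grip 0.5 0.0 F [-1.1 -0.7  1.2]
turn shares [-0.02  0.01  0.01] then shift shares (goal axes) [ 0.015 -0.035  2.72 ]
top (302, 148, 19, 17) [[ 612.28622571 -176.67547685]]
scene (163, 191, 7, 6) [[ 609.19466998 -184.85923674]]
```

View pics/v10.png

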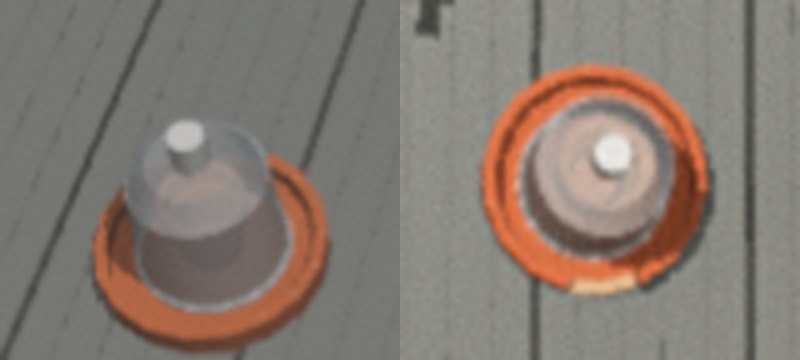

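The dome sits flat in the saucer and its foot is centred: 520..672 against the saucer's 483..708. Now the widger.

arm_command(steps=[[[0.5,0.01,-0.04,0.4,0,0,0],[0.5,0,0,0.6,0,0,0],[0.5,0,0,0.6,0,0,0],[0.5,0,0,0.5,0,0,0],[0.5,0,0,0.3,0,0,0],[0.5,0,0,0.2,0,0,0],[0.5,0,0,0.1,0,0,0],[0.5,0,0,0,0,0,0]]])

```text
time_s: 29.68
eef_pos: [346.3, 280.6, 2.2]
ee_rot: [0.0, 0.666, 0.746, 0.0]
force: [0.5, 0.8, 0.0]
grip_width: 0.494
grip_force: 0.0
```

```bash
python3 go.py 345.4 280.8 -4 0.114
```

```text
t29.68 pos [346.3 280.6   2.2] psi 0.114 grip 0.494 0.0 F [0.5 0.8 0. ]
turn shares [ 0. -0. -0.] then shift shares (goal axes) [ 0.007 -0.017  0.124]
```

arm_command(steps=[[[0.5,0,-0.02,0.06,0,0,0],[0.5,0,0,0.06,0,0,0],[0,0,0,0,0,0,0],[0,0,0,0,0,0,0],[0,0,0,0,0,0,0],[0,0,0,0,0,0,0]]])

```text
time_s: 30.42
eef_pos: [345.0, 280.5, -3.9]
ee_rot: [0.0, 0.666, 0.746, 0.0]
force: [-1.1, -0.1, 3.6]
grip_width: 0.187
grip_force: 39.4
```

arm_command(steps=[[[0,0,0,-0.1,0,0,0],[0,0,0,-0.4,0,0,0],[0,0,0,-0.7,0,0,0],[0,0,0,-0.8,0,0,0],[0,0,0,-0.7,0,0,0],[0,0,0,-0.3,0,0,0.3],[0,0,0,0,0,0,0.7],[0,0,0,0,0,0,0.9]]])

```text
time_s: 31.42
eef_pos: [344.9, 280.4, 146.2]
ee_rot: [0.0, 0.766, 0.643, 0.0]
force: [0.7, -0.4, -0.5]
grip_width: 0.193
grip_force: 39.1
```

arm_command(steps=[[[0,0,0,0,0,0,1],[0,0,0,0,0,0,1],[0,0,0,0,0,0,1],[0,0,0,0,0,0,1],[0,0,0,0,0,0,1],[0,0,0,0,0,0,1],[0,0,0,0,0,0,1],[0,0,0,0,0,0,1]]])

```text
time_s: 32.42
eef_pos: [344.8, 280.3, 146.0]
ee_rot: [0.0, 0.995, 0.097, -0.0]
force: [-0.3, 0.0, -1.3]
grip_width: 0.19
grip_force: 39.1
```

arm_command(steps=[[[0,0,0,0,0,0,1],[0,0,0,0,0,0,0.7],[0,0,0,0,0,0,0.2],[0,0,0,0,0,0,0]]])

```text
time_s: 32.92
eef_pos: [344.9, 280.4, 146.0]
ee_rot: [-0.0, 0.999, -0.042, -0.0]
force: [0.6, -0.1, -0.7]
grip_width: 0.192
grip_force: 39.1
```

```bash
python3 go.py 612.4 -23.5 100 -1.656
```

```text
t32.92 pos [344.9 280.4 146. ] psi -1.655 grip 0.192 39.1 F [ 0.6 -0.1 -0.7]
turn shares [-0.    0.    0.01] then shift shares (goal axes) [5.847 5.601 0.919]
```

arm_command(steps=[[[0,0.2,0.3,0,0,0,0],[0,0.3,0.7,0,0,0,0],[0,0.4,0.8,0,0,0,0],[0,0.5,0.8,0,0,0,0],[0,0.6,0.8,0,0,0,0],[0,0.7,0.8,0,0,0,0],[0,0.8,0.8,0,0,0,0],[0,0.8,0.5,0,0,0,0]]])

```text
time_s: 33.92
eef_pos: [536.8, -13.9, 146.0]
ee_rot: [0.0, 0.999, -0.043, 0.0]
force: [-0.1, 0.8, -0.9]
grip_width: 0.19
grip_force: 39.2
```

arm_command(steps=[[[0,0.8,0.1,0.1,0,0,0],[0,0.5,0,0.3,0,0,0],[0,0.2,0,0.4,0,0,0],[0,0,0,0.4,0,0,0],[0,0,0,0.2,0,0,0],[0,0,0,0,0,0,0]]])

```text
time_s: 34.67
eef_pos: [609.8, -23.2, 75.6]
ee_rot: [-0.0, 0.999, -0.042, -0.0]
force: [-0.5, -0.1, -0.2]
grip_width: 0.191
grip_force: 39.2
```

```bash
python3 go.py 612.4 -23.5 -3 -1.656; python3 - <<'E'
from meas import *
T=snap("top","pics/top8.png");S=snap("scene","pics/scene8.png")
a=S[150:290,150:350]
cv2.imwrite("pics/v11.png",cv2.resize(a,(800,560),interpolation=cv2.INTER_CUBIC)[:,:,::-1])
E
```

```text
t34.67 pos [609.8 -23.2  75.6] psi -1.655 grip 0.191 39.2 F [-0.5 -0.1 -0.2]
turn shares [-0.    0.01  0.  ] then shift shares (goal axes) [0.052 0.002 1.573]
```

View pics/v11.png

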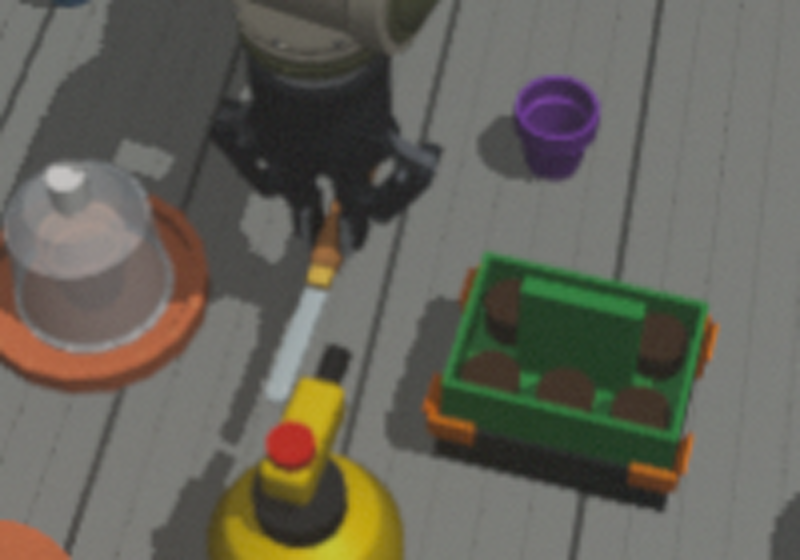

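The widger is held level, blade away, with the tip at crop (280,395) and clear of the sprayer. I'll lower it.

arm_command(steps=[[[0,0.05,0,0.3,0,0,0],[0,0,0,0.4,0,0,0],[0,0,0,0.4,0,0,0],[0,0,0,0.2,0,0,0],[0,0,0,0.1,0,0,0],[0,0,0,0,0,0,0]]])

```text
time_s: 35.52
eef_pos: [612.7, -23.5, 6.0]
ee_rot: [0.0, 0.999, -0.043, 0.0]
force: [-0.5, 0.2, -0.9]
grip_width: 0.19
grip_force: 39.2
```

```bash
python3 go.py 612.4 -23.5 -4 -1.656
```

```text
t35.52 pos [612.7 -23.5   6. ] psi -1.656 grip 0.19 39.2 F [-0.5  0.2 -0.9]
turn shares [ 0. -0.  0.] then shift shares (goal axes) [-0.007  0.001  0.2  ]
```

arm_command(steps=[[[0,0,0,0.07,0,0,0],[0,0,0,0.07,0,0,0],[0,0,0,0.05,0,0,0],[0,0,0,0,0,0,0],[0.5,0,0,0,0,0,0],[0.5,0,0,0,0,0,0],[0.5,0,0,0,0,0,0]]])

```text
time_s: 36.4
eef_pos: [612.6, -23.5, -3.5]
ee_rot: [0.0, 0.999, -0.043, 0.0]
force: [0.3, 0.2, 1.1]
grip_width: 0.5
grip_force: 0.0
```

arm_command(steps=[[[0.5,0,0,-0.4,0,0,0],[0.5,0,0,-0.8,0,0,0],[0.5,0,0,-0.9,0,0,0],[0.5,0,0,-0.9,0,0,0],[0.5,-0.5,0,-0.9,0,0,0],[0.5,-0.9,0,0,0,0,0],[0.5,-0.9,0,0,0,0,0],[0.5,-0.9,0,0,0,0,0]]])

```text
time_s: 37.4
eef_pos: [451.8, -9.7, 192.8]
ee_rot: [0.0, 0.999, -0.043, 0.001]
force: [0.6, 0.0, 0.3]
grip_width: 0.495
grip_force: 0.0
```

arm_command(steps=[[[0.5,-0.9,0,0,0,0,0],[0.5,-0.9,0,0,0,0,0],[0.5,0,0,0,0,0,0]]])

```text
time_s: 37.78
eef_pos: [361.8, -1.8, 192.7]
ee_rot: [0.0, 0.999, -0.043, 0.001]
force: [1.1, 0.0, 0.1]
grip_width: 0.499
grip_force: 0.0
```

```bash
python3 - <<'E'
from meas import *
T=snap("top","pics/top9.png");S=snap("scene","pics/scene9.png")
print(sense()["eef_pos"])
m=blob(T,(245,120,285,200),[8,110,70],[25,255,255]);h=cv2.minAreaRect(onz("top",pix(m),12).astype(np.float32));print("handle",h)
m2=blob(T,(245,110,285,170),[85,0,140],[130,90,255]);b=cv2.minAreaRect(onz("top",pix(m2),2).astype(np.float32));print("blade",b)
cv2.imwrite("pics/v12.png",cv2.resize(T[60:220,120:340],(800,582),interpolation=cv2.INTER_CUBIC)[:,:,::-1])
E
```

```text
[364.05629617  -2.37905368 192.59331908]
handle ((591.69189453125, -20.788793563842773), (20.94310188293457, 103.23662567138672), 85.84326171875)
blade ((659.5455932617188, -27.5135555267334), (12.329866409301758, 25.804304122924805), 77.05491638183594)
```

View pics/v12.png

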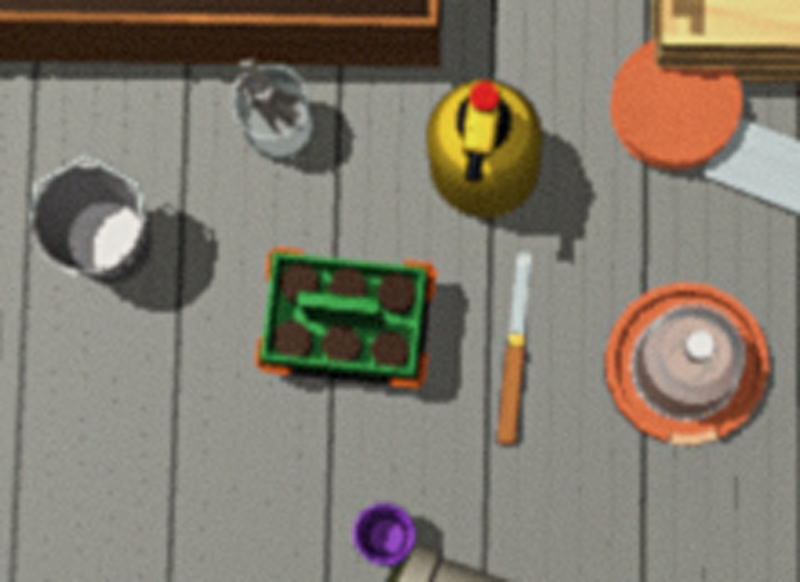

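The final top view shows the tote seated in its guides and the dome centred on the saucer over the pot. The widger runs from (508,443) to (524,253), parallel to the tray's short sides and mid-gap, and the bystanders are undisturbed. I'll hand in.

```bash
python3 -c "
from rig import *
print(finish_job())"
```

```text
the job is handed in; nothing more can be done
None
```

I handed the job in at about 38 s: the tote is home in the tray's guides, the pot (about 4 mm off the saucer's centre) is under the dome, which sits flat, and the widger lies mid-gap in line with the tray; my first grab at the pot closed on nothing and moved nothing.

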